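# Berth the battery box and close its lock bar

### The job

Push the tall battery box along the bench into its bay until it stands fully home against the end stop. It tips over easily, so push it low, at its base, and keep it upright on the bench all the way. Then push the bay's lock bar fully shut across the mouth behind it, leaving the bush, the ring and the nozzle that stand nearby where they are.

Things in the scene. Friction and masses are not known exactly. Their poses are not given: they have to be found in the camera images.
- battery_box: Tall, tippy battery box, loose, about 0.9 kg, 154 mm high with its wire handle: a dark steel skid 90 (x) x 84 (y) x 28 mm high carries a grey case 48 x 80 mm, z 28 to 136 mm, over its front part (x -4 to +44 mm); the rear 40 mm of the skid is a bare low step. Origin: centre of its underside; x points forward, from step to case; z up. Starts at the bay's mouth, front end first.
- step_face (a point): Middle of the battery box's low rear face (end of the step, 84 mm wide, 28 mm high; the case is 41 mm further forward), 14 mm above the bench: the place to push. The box slides with ordinary friction (some newtons). At the start the box is 85 to 115 mm short of home, up to 10 mm off the bay's centre line and up to 0.12 rad askew.
- bay: Steel bay fixed to the bench. Origin: on the bench, where the box's origin lies when home; x: the way the box goes in (home, its axes match), y to the left of that. Guide rails 24 mm high: inner faces y = +-50 mm for x -12 to +45, splayed to about +-58 mm at x = -46 (mouth). End stop, 30 mm high: face at x = +45.5. Keeper plate 34 mm high at x -44, y -72 mm. No floor of its own.
- lock_bar (a joint): Lock bar angle, rad: 0 = fully shut across the mouth (own stop); grows as it swings open, outwards; 1.57 = standing straight out from the mouth. Starts at 1.6 to 1.85. Stiff hinge: stays where left, needs about 1 N at mid-length. At angle a the bar points from its hinge along (-sin a, -cos a) in the bay's x, y.
- bar_hinge (a point): The lock bar's upright hinge axis on the post beside the mouth, 16 mm above the bench; in the bay's frame x = -54 mm, y = +75 mm. Post top at 34 mm.
- bar_middle (a point): Mid-length of the lock bar, 75 mm from its hinge axis, 16 mm above the bench. The bar is a flat dark steel strap on edge, 146 mm long, 8 mm thick, 6 to 26 mm above the bench, with a small stud on its end (to 34 mm). Shut, its centre line is at the bay's x = -54 mm, 5 mm behind the step of a box that is home.
- tube_bush: Bystander: brown turned steel bush, 53 mm across, 48 mm high, standing nearer the robot. Origin: centre of its underside.
- spacer: Bystander: low pale turned ring, 42 mm across, 16 mm high. Origin: centre of its underside.
- gas_nozzle: Bystander: slim brass-coloured nozzle standing upright, 25 mm across, 56 mm high, on the robot's side of the battery box. Origin: centre of its underside.
- tool_box: Long black tool box, 376 x 205 mm, 163 mm high, fixed, ahead of the robot; the bay stands on its left side with the end stop next to it: carry the hand over it or round it. Origin: centre of its underside.
Things that resemble listed ones, but are neither listed nor needed, are in the scene too. There is more than one size of the battery_box; the one meant has the size given above.

How it is judged:
By the outcome, as a careful person would: the job done as asked, in the order asked, and still so for the second after the job is handed in, with the robot touching nothing.
It also fails if it takes over 61 s, if anything falls off the work surface, if the arm or the gripper's body presses on something with over 40 N, if the wrist force passes 120 N, or if a joint passes its speed limit or range.

### The arm

A 6-joint arm with a two-finger parallel gripper is mounted at the origin on the work surface; the furniture and walls round the work are solid. World frame = base frame: x ahead of the robot, y to its left, z up, the work surface at z = 0. Lengths are in m, angles in rad, forces in N, time in s.
With the tool pointing down it reaches from about 0.3 to 0.875 m from the base axis. Payload 6.4 kg.
Tool frame: the origin (TCP) lies where the fingers leave the gripper's body, on its centre line; the fingertips stand 73 mm ahead of it and the grasp point (between the pads) lies pinch_z ahead of it (pinch_z is the distance from the TCP to the grasp point, in m); z points along the fingers, y is the line along which they close (so a half turn about z gives the same grasp; the last joint's range is limited). The gripper opens to 85 mm and grips with 20 to 120 N. Pads are 22 mm wide; open, the fingers measure 114 mm over their backs; the gripper's body (76 mm by 85 mm) begins 54 mm behind the grasp point. The pads swing forward as they close: fully open they stand 13 mm farther back than shut.
Start: joints at [-1.454, 0.181, 1.607, -0, 1.354, -0.206], TCP at [0.182, -0.545, 0.304] pointing down, gripper open.
Joint ranges: [-2.99, 2.99], [-0.89, 2.07], [0.3, 2.58], [-1.14, 4.28], [0, 2.63], [-3.12, 3.12]. Speed limits (rad/s): [2.57, 2.57, 3.01, 3.14, 3.14, 3.14].

### API

Orientations are given as a 3x3 rotation matrix whose columns are the frame's x, y, z axes.
In Python, from rig import move_ptp, move_straight, set_joints, move_gripper, hold, solve_ik, read_state, camera, MotionError, close_job, pinch_z gives the robot as it stands. The module is installed in compiled form; this text tells all that it offers. Calls block until the motion is done:
- move_ptp(position, orientation): joint-space move of the TCP to a pose.
- move_straight(position, ori=None, rate=0.15, force_limit=None): straight line of the TCP; ori=None keeps the orientation; rate is the mean speed in m/s. With force_limit (N) it stops when the force on the tool has changed by that much, and returns True; else False.
- set_joints(angles): joint-space move.
- move_gripper(opening): finger opening in m; the grip force is fixed at half the most; returns when the fingers have stopped.
- hold(seconds).
- solve_ik(position, orientation): joint angles nearest the present ones, or None.
- read_state(): the state.
- camera(name): name is "scene" or "top" or "wrist"; returns a dict with "pixels" (400x640x3 uint8, red, green, blue), "depth" (400x640 float32, m along the optical axis (not along the pixel's ray), 0 where there is no reading), "fovy" (degrees; the focal length in pixels is half the picture's height over the tangent of half this angle, whatever the lens; pixels are square), "cx", "cy" (the principal point, pixels), "R" (3x3) and "t" (3): a world point X has camera coordinates R X + t. Camera axes: x right, y down, z forward; pixel columns grow to the right and rows downward; lengths in m; the calibration is good to about 2 mm. A picture is of the moment at which its call begins.
A pose or a line that the arm cannot do raises MotionError and nothing moves.
- close_job(): hands the job in; it is judged then, once.
The state is a dict: "t": time; "qpos": joint angles; "joint_velocities": joint speeds; "tau": joint torques, N m; "tcp_pos": TCP position; "ee_rot": TCP orientation; "contact_force": force on the tool from outside, world axes, zero at the start; "ft_torque": the same for the moment, N m; "opening": finger opening in m; "finger_force": force on a finger pad.
Only numpy, scipy, OpenCV 4.12 (cv2) and the standard library are available. Lean on these libraries where they do the work, as an engineer would, in place of code of your own. Each camera call takes 0.05 s, during which the arm holds its last target. There are 200 camera calls.

## Working session

There is one attempt and no reset: what is moved stays moved. The work goes in short steps, each a Python script; the robot and the scene stay as the last script left them, time stands still between calls to the robot, and variables do not carry over. Pictures are saved under pics/ and viewed, at most 10 in all, crops included, and the job is handed in when it is done.

```bash
mkdir -p pics; cat > h.py <<'E'
import numpy as np, cv2
from rig import *
def snap(name,fn):
    c=camera(name); cv2.imwrite('pics/'+fn+'.png',c['pixels'][:,:,::-1]); np.savez('pics/'+fn+'.npz',**c); return c
def cloud(c):
    d=c['depth']; h,w=d.shape; f=h/2/np.tan(np.radians(c['fovy'])/2)
    v,u=np.mgrid[:h,:w]; P=np.stack([(u-c['cx'])/f*d,(v-c['cy'])/f*d,d],-1)
    W=(P-c['t'])@c['R']; W[d==0]=np.nan; return W
E
python3 - <<'E'
from h import *
for n in('scene','top'):
    c=snap(n,n+'0'); print(n,c['fovy'],c['R'].round(3).tolist(),c['t'].round(3).tolist(), (c['depth']>0).mean())
s=read_state();print(s['t'],pinch_z)
E
```

```text
scene 44.21232224448259 [[-0.482, -0.876, 0.019], [-0.639, 0.337, -0.692], [0.6, -0.346, -0.722]] [0.385, 0.178, 0.811] 0.9944765625
top 52.30341444433156 [[-0.022, -0.999, -0.035], [-0.998, 0.024, -0.055], [0.056, 0.034, -0.998]] [0.254, 0.369, 0.886] 0.99588671875
0.1 0.0539
```

View pics/top0.png

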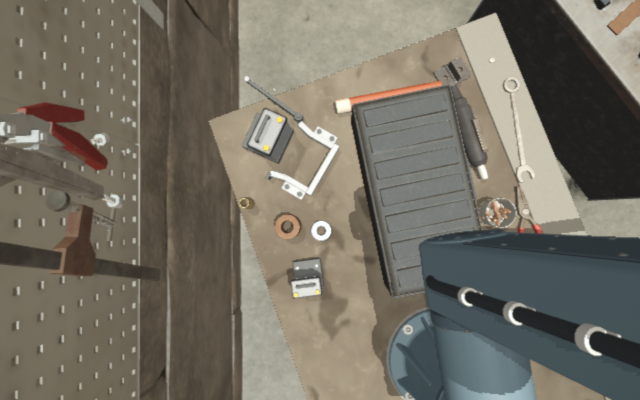

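View pics/scene0.png

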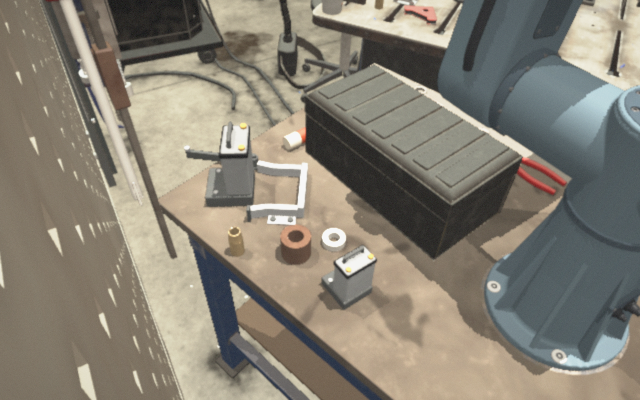

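The top view shows the box at about (267,135). The bay is to its right with its end stop near (325,165), the bar runs from hinge (300,118) to its end (247,78), and the keeper is at (271,177). The nozzle is at (247,203), the bush at (287,226) and the ring at (321,230). The smaller lookalike box is at (306,278). Next I'll measure with the depth data.

```bash
python3 - <<'E'
from h import *
c=dict(np.load('pics/top0.npz')); W=cloud(c)
c2=dict(np.load('pics/scene0.npz')); W2=cloud(c2)
for p in [(300,118),(247,78),(271,177),(247,203),(287,216),(321,222),(325,165),(267,135),(228,150),(215,120)]:
    print(p,W[p[1],p[0]].round(3))
# rectified ortho map, 1mm/px, both clouds: x up, y left
x0,x1,y0,y1=.25,.75,.1,.5
print(np.nanmin(W[60:240,230:345],axis=(0,1)),np.nanmax(W[60:240,230:345],axis=(0,1)))
E
python3 - <<'E'
import cv2
a=cv2.imread('pics/top0.png')[60:245,205:365]; cv2.imwrite('pics/crop0.png',cv2.resize(a,None,fx=3.2,fy=3.2,interpolation=cv2.INTER_CUBIC)[:600])
E
```

```text
(300, 118) [0.533 0.293 0.027]
(247, 78) [0.624 0.407 0.037]
(271, 177) [0.406 0.362 0.007]
(247, 203) [0.349 0.419 0.   ]
(287, 216) [0.318 0.322 0.049]
(321, 222) [0.303 0.252 0.015]
(325, 165) [0.427 0.24  0.03 ]
(267, 135) [0.477 0.348 0.134]
(228, 150) [0.471 0.46  0.001]
(215, 120) [0.541 0.49  0.001]
[ 0.22443682  0.17339875 -0.72858853] [0.95948135 0.60853725 0.15748541]
```

View pics/crop0.png

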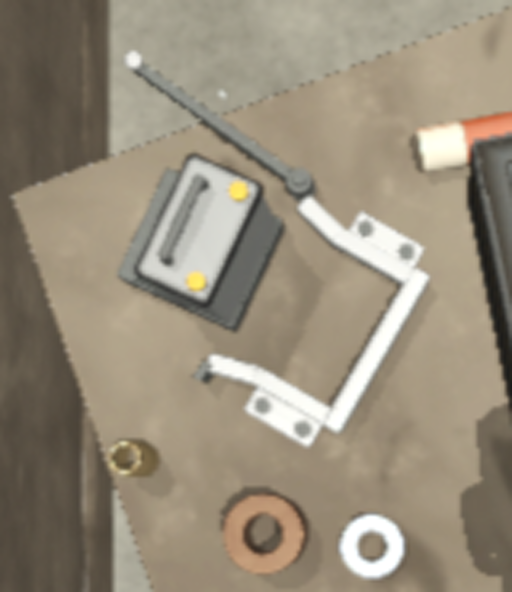

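The crop shows the box askew in front of the bay mouth, case forward and to the right over the skid, at crop pixel (200,240). The post is at crop (299,181), the bar's stud at (134,60) and the keeper at (205,371).

```bash
cat > meas.py <<'E'
from h import *
def rays(c,px,z):
    px=np.atleast_2d(px).astype(float); f=200/np.tan(np.radians(c['fovy'])/2)
    d=np.c_[(px-[c['cx'],c['cy']])/f,np.ones(len(px))]@c['R']; o=-c['R'].T@c['t']
    return o+d*((z-o[2])/d[:,2])[:,None]
def rect(P):
    r=cv2.minAreaRect((P[:,:2]*1000).astype(np.float32)); return np.array(r[0]).round(1),np.array(r[1]).round(1),round(r[2],1),cv2.boxPoints(r).round(1).tolist()
E
python3 - <<'E'
from meas import *
c=dict(np.load('pics/top0.npz')); W=cloud(c); im=c['pixels'].astype(int)
v,u=np.mgrid[:400,:640]; 
roi=(u>230)&(u<345)&(v>60)&(v<200)
white=roi&(im.min(-1)>185)
post=rays(c,(298.4,116.6),.034)[0]; stud=rays(c,(246.9,78.8),.034)[0]; keep=rays(c,(269,176),.034)[0]
print('post',post.round(4),'stud',stud.round(4),'keeper',keep.round(4))
es=white&(W[...,2]>.0275)&(W[...,2]<.033)&(u>300); q=np.c_[u[es],v[es]]; print('endstop',es.sum(),rect(rays(c,q,.030)))
top=roi&(W[...,2]>.131)&(W[...,2]<.139); top[:, :]&=u<300
q=np.c_[u[top],v[top]]; print('case',top.sum(),rect(rays(c,q,.136)))
sk=roi&(W[...,2]>.024)&(W[...,2]<.031)&(u<295)&(im.max(-1)<110)&(u+0*v>240)&(v>110)
q=np.c_[u[sk],v[sk]]; print('skid',sk.sum(),rect(rays(c,q,.028)))
for n,p,z in(('nozzle',(205+130/3.2,60+457/3.2),.056),('bush',(205+264/3.2,60+531/3.2),.048),('ring',(205+372/3.2,60+546/3.2),.016)): print(n,rays(c,p,z)[0].round(4))
print('corner',rays(c,(205+15/3.2,60+195/3.2),0).round(3), rays(c,(205+150/3.2,60+590/3.2),0).round(3))
E
```

```text
post [0.535  0.2953 0.034 ] stud [0.6231 0.4079 0.034 ] keeper [0.4061 0.362  0.034 ]
endstop 340 (array([471. , 254.3]), array([ 88.2, 215.7]), 79.7, [[357.0, 230.1999969482422], [569.2000122070312, 191.60000610351562], [585.0, 278.3999938964844], [372.79998779296875, 316.8999938964844]])
case 859 (array([484. , 347.8]), array([50.9, 82.6]), 64.0, [[435.70001220703125, 343.0], [509.8999938964844, 306.79998779296875], [532.2999877929688, 352.5], [458.1000061035156, 388.79998779296875]])
skid 93 (array([444.9, 383.5]), array([ 80.6, 175.3]), 64.2, [[348.3999938964844, 385.29998779296875], [506.29998779296875, 309.0], [541.4000244140625, 381.70001220703125], [383.5, 457.8999938964844]])
nozzle [0.3483 0.409  0.056 ]
bush [0.2973 0.3217 0.048 ]
ring [0.2845 0.2515 0.016 ]
corner [[0.539 0.502 0.   ]] [[0.256 0.409 0.   ]]
```

```bash
python3 - <<'E'
from meas import *
c=dict(np.load('pics/top0.npz')); W=cloud(c); im=c['pixels'].astype(int)
v,u=np.mgrid[:400,:640]; white=(u>265)&(u<342)&(v>112)&(v<202)&(im.min(-1)>170)&(W[...,2]>.019)
es=(white&(W[...,2]>.0272)).astype(np.uint8)
n,l,s,_=cv2.connectedComponentsWithStats(es); k=1+s[1:,4].argmax(); es=l==k
P=rays(c,np.c_[u[es],v[es]],.030); print(es.sum(),rect(P))
ra=white&~es
post=np.array([.535,.2953]); 
vx,vy,x,y=cv2.fitLine(P[:,:2].astype(np.float32),cv2.DIST_HUBER,0,.001,.001).ravel()
a=np.arctan2(vy,vx); 
for a in (a,): print('stop line deg',np.degrees(a),'mid',x,y)
for yaw in np.radians([-121.4,np.degrees(a)-90 if np.degrees(a)<0 else np.degrees(a)-180-0]):
    R=np.array([[np.cos(yaw),-np.sin(yaw)],[np.sin(yaw),np.cos(yaw)]])
    o=post-R@[-.054,.075]
    b=lambda p:((np.asarray(p)-o)@R*1000).round(1)
    print(np.degrees(yaw),o.round(4),'keeper',b([.4061,.362]),'stop',b([x,y]),'case',b([.484,.3478]),'stud',b([.6231,.4079]))
    q=b(rays(c,np.c_[u[ra],v[ra]],.024)[:,:2]); q=q[(q[:,0]>-10)&(q[:,0]<40)]
    for sg in(1,-1):
        t=q[q[:,1]*sg>35]; 
        if len(t): print('rail',sg,len(t),np.percentile(t[:,1],[3,50,97]),np.polyfit(t[:,0],t[:,1],1))
    e=b(P[:,:2]); print('stop x',np.percentile(e[:,0],[3,50,97]),'y',e[:,1].min(),e[:,1].max())
E
```

```text
359 (array([507. , 350.1]), array([35.4, 77.9]), 89.2, [[467.70001220703125, 333.0], [545.7000122070312, 331.79998779296875], [546.2000122070312, 367.20001220703125], [468.20001220703125, 368.3999938964844]])
stop line deg -8.28631 mid 0.51011425 0.35461763
-121.4 [0.4428 0.2883] keeper [-43.8 -69.8] stop [-91.7  22.9] case [-72.2   4.1] stud [-196.    91.5]
rail 1 125 [52.244 58.1   63.9  ] [-1.08019256e-02  5.82477276e+01]
rail -1 124 [-59.231 -53.75  -48.069] [-2.42608839e-03 -5.36428346e+01]
stop x [-111.808  -90.8    -75.648] y -15.6 56.4
-98.28630828857422 [0.453  0.2527] keeper [-101.4  -62.2] stop [-109.1   41.8] case [-98.6  17. ] stud [-178.1  146. ]
rail 1 22 [35.226 37.9   42.329] [-0.2439998  37.59940055]
rail -1 129 [-85.432 -58.4   -36.868] [  1.84952185 -60.52251609]
stop x [-122.226 -109.4    -93.022] y -0.4 77.5
```

```bash
cat > bay.py <<'E'
from meas import *
yaw=np.radians(-121.6); Rb=np.array([[np.cos(yaw),-np.sin(yaw)],[np.sin(yaw),np.cos(yaw)]])
o=np.array([.4428,.2883])+Rb@[0,.0022]
def w(x,y,z): return [*(o+Rb@[x,y]),z]
def inb(p): return (np.asarray(p)[...,:2]-o)@Rb*1000
def ori(tilt=0,flip=1,turn=0):
    # tool x = flip*bay x, z down leaning so the body stays back by tilt
    c,s=np.cos(yaw+turn),np.sin(yaw+turn); fx=np.array([c,s,0])
    z=np.array([0,0,-1])*np.cos(tilt)+fx*np.sin(tilt); 
    x=flip*(fx*np.cos(tilt)+np.array([0,0,1])*np.sin(tilt)); return np.column_stack([x,np.cross(z,x),z])
E
python3 - <<'E'
from bay import *
c=dict(np.load('pics/top0.npz')); W=cloud(c); im=c['pixels'].astype(int)
B=inb(W); m=(B[...,0]>38)&(B[...,0]<62)&(abs(B[...,1])<40)&(im.min(-1)>170)
v,u=np.nonzero(m); e=inb(rays(c,np.c_[u,v],.03)); print(len(e),np.percentile(e[:,0],[2,50,98]),np.polyfit(e[:,1],e[:,0],1))
for f in(1,-1):
  for p in((-165,0,.30),(-165,0,.08),(-50,0,.08)):
    t=np.radians(10); q=w(p[0]/1e3,p[1]/1e3,p[2]); print(f,p,np.round(q,3),solve_ik(q,ori(t,f)))
E
```

```text
222 [42.15034819 48.53534599 54.84860402] [-1.01016842e-03  4.85298009e+01]
1 (-165, 0, 0.3) [0.531 0.428 0.3  ] [ 0.533935    0.51055554  1.19361734 -0.08111529  1.59206749 -2.05157315]
1 (-165, 0, 0.08) [0.531 0.428 0.08 ] [ 0.533935    0.74202718  1.30976665 -0.08559232  1.24562856 -2.02243997]
1 (-50, 0, 0.08) [0.471 0.33  0.08 ] [ 0.44560284  0.55128598  1.62764215 -0.10531143  1.11190546 -2.0907224 ]
-1 (-165, 0, 0.3) [0.531 0.428 0.3  ] [ 0.533935    0.51055554  1.19361734 -0.08111529  1.59206749  1.09001951]
-1 (-165, 0, 0.08) [0.531 0.428 0.08 ] [ 0.533935    0.74202718  1.30976665 -0.08559232  1.24562856  1.11915268]
-1 (-50, 0, 0.08) [0.471 0.33  0.08 ] [ 0.44560284  0.55128598  1.62764215 -0.10531143  1.11190546  1.05087026]
```

```bash
sed -i 's/Rb@\[0,.0022\]/Rb@[-.002,.0022]/' bay.py; python3 - <<'E'
from bay import *
O=ori(np.radians(10),-1)
move_ptp(w(-.182,0,.30),O); move_gripper(.04)
move_straight(w(-.182,0,.080),rate=.15)
s=read_state(); print(s['t'],s['contact_force'].round(1) if hasattr(s['contact_force'],'round') else s['contact_force'],s['opening'])
r=move_straight(w(-.12,0,.080),rate=.05,force_limit=4)
s=read_state(); print(r,s['t'],inb(s['tcp_pos']),np.round(s['contact_force'],1))
snap('scene','s1'); snap('wrist','w1')
E
```

```text
5.85 [-0.3 -0.4  0.4] 0.039806886805390226
False 7.2417 [-1.19987096e+02 -4.84128735e-03] [0.6 1.5 0.7]
```

View pics/s1.png

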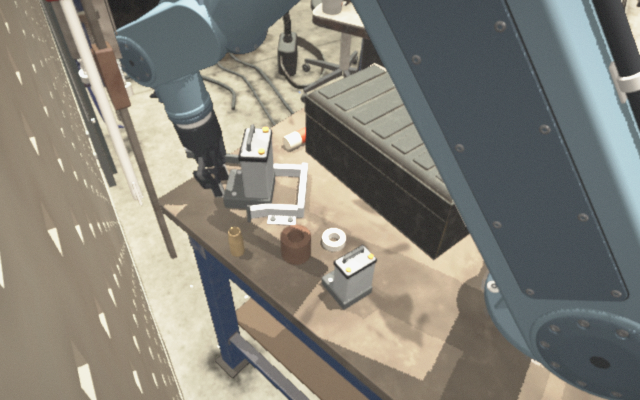

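The box is upright and sliding, with its skid at about (250,188) and the fingers behind its step at (212,180). I'll carry on pushing until it stops.

```bash
python3 - <<'E'
from bay import *
r=move_straight(w(-.085,0,.080),rate=.05,force_limit=15)
s=read_state(); print(r,s['t'],inb(s['tcp_pos']).round(1),np.round(s['contact_force'],1))
if not r:
    r=move_straight(w(-.050,0,.080),rate=.025,force_limit=12)
    s=read_state(); print(r,s['t'],inb(s['tcp_pos']).round(1),np.round(s['contact_force'],1))
snap('scene','s2'); c=snap('top','t2')
a=c['pixels'][60:245,205:365,::-1]; cv2.imwrite('pics/crop2.png',cv2.resize(a,None,fx=3.2,fy=3.2,interpolation=cv2.INTER_CUBIC))
E
```

```text
False 8.1917 [-84.3  -0.1] [ 0.2  1.1 -0.3]
True 9.0083 [-67.7  -0.1] [0.6 2.4 2.1]
```

View pics/crop2.png

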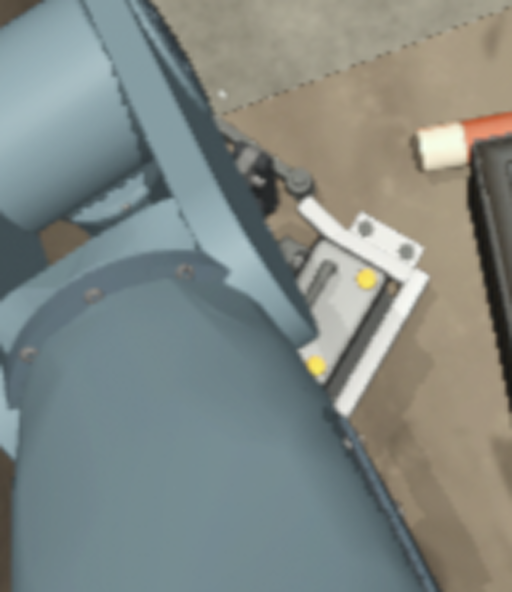

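The box is inside the rails with its case at crop (340,320), near the end stop. I'll press once more, then back off, raise the hand and check.

```bash
python3 - <<'E'
from bay import *
r=move_straight(w(-.050,0,.080),rate=.02,force_limit=15)
s=read_state(); print(r,s['t'],inb(s['tcp_pos']).round(1),np.round(s['contact_force'],1))
move_straight(w(-.12,0,.080),rate=.12); move_straight(w(-.14,0,.22),rate=.2)
move_gripper(0)
move_ptp(w(-.16,.25,.25),ori(0,-1))
s=read_state(); print(s['t'])
c=snap('top','t3'); W=cloud(c); B=inb(W)
a=c['pixels'][60:245,205:365,::-1]; cv2.imwrite('pics/crop3.png',cv2.resize(a,None,fx=3.2,fy=3.2,interpolation=cv2.INTER_CUBIC))
m=(W[...,2]>.131)&(W[...,2]<.139)&(abs(B[...,0])<90)&(abs(B[...,1])<70); v,u=np.nonzero(m)
P=rays(c,np.c_[u,v],.136); print(len(P),rect(P),inb(np.array(rect(P)[0])/1e3))
E
```

```text
True 9.5083 [-67.1  -0.2] [2.  3.  0.4]
12.4167
0 (array([0., 0.]), array([0., 0.]), 0.0, [[0.0, 0.0], [0.0, 0.0], [0.0, 0.0], [0.0, 0.0]]) [ 479.57383428 -228.27954975]
```

View pics/crop3.png

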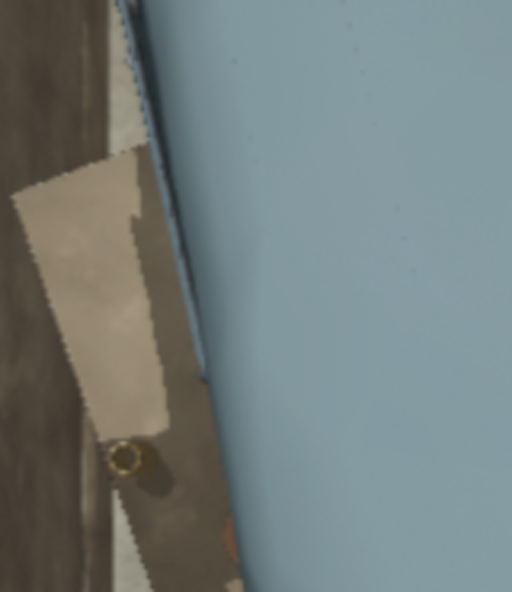

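The forearm hides the bay in the top view, so I'll use the scene camera.

```bash
python3 - <<'E'
from bay import *
c=snap('scene','s4'); W=cloud(c); B=inb(W)
m=(W[...,2]>.131)&(W[...,2]<.140)&(abs(B[...,0])<90)&(abs(B[...,1])<70); v,u=np.nonzero(m)
P=W[v,u]; r=rect(P); print(len(P),r[0],r[1],r[2],inb(r[0]/1e3))
b0=dict(np.load('pics/scene0.npz')); W0=cloud(b0); B0=inb(W0); m=(W0[...,2]>.131)&(W0[...,2]<.140)&(abs(B0[...,0])<130)&(abs(B0[...,1])<70)
r=rect(W0[m]); print(r[0],r[1],r[2],inb(r[0]/1e3))
a=c['pixels'][90:240,150:350,::-1]; cv2.imwrite('pics/crop4.png',cv2.resize(a,None,fx=4,fy=4,interpolation=cv2.INTER_CUBIC))
E
```

```text
714 [431.2 274.2] [50.9 83.7] 58.7 [20.08758628 -4.69183116]
[449.7 267.2] [229.2  84.6] 66.5 [16.35593556 14.73301846]
```

View pics/crop4.png

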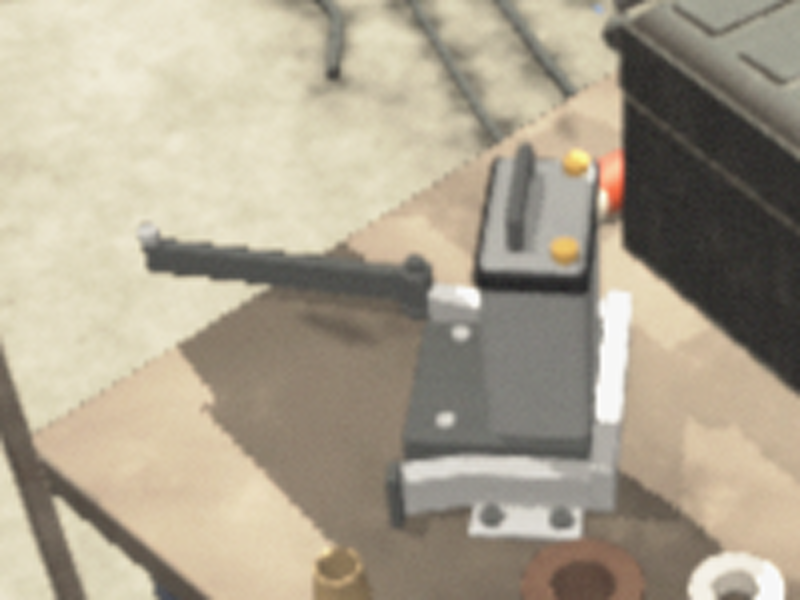

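The box is home: case centre x is 20.1 mm (20 expected), it is square to the bay and upright. The bar still stands open, with its hinge at crop (418,270) and its stud at (148,235). Now I'll sweep the bar shut.

```bash
python3 - <<'E'
from bay import *
H=np.array([-.053,.073]); r=.090
def P(a,d,z=.083):
    p=H+r*np.array([-np.sin(a),-np.cos(a)])+d*np.array([-np.cos(a),np.sin(a)]); return w(p[0],p[1],z)
for f in(1,-1):
    try: print(f,[solve_ik(P(a,.05),ori(0,f,-a)).round(2)[5] for a in(1.7,1.2,.6,0)])
    except Exception as e: print(f,e)
f=-1
move_ptp(P(1.7,.055,.25),ori(0,f,-1.7)); move_straight(P(1.7,.055))
hit=move_straight(P(1.7,.0),rate=.05,force_limit=3)
s=read_state(); t=inb(s['tcp_pos'])/1e3-H; n=np.array([-np.cos(1.7),np.sin(1.7)]); print(hit,s['t'],'d',t@n,np.round(s['contact_force'],1))
E
```

```text
1 [np.float64(-0.57), np.float64(-1.0), np.float64(-1.53), np.float64(-2.11)]
-1 [np.float64(2.57), np.float64(2.14), np.float64(1.61), np.float64(1.03)]
False 16.6083 d 0.0002622173440196259 [0.6 0.6 0.5]
```

```bash
python3 - <<'E'
from bay import *
H=np.array([-.053,.073]); r=.090
def P(a,d,z=.083):
    p=H+r*np.array([-np.sin(a),-np.cos(a)])+d*np.array([-np.cos(a),np.sin(a)]); return w(p[0],p[1],z)
for a in np.arange(1.4,.15,-.2):
    hit=move_straight(P(a,.014),ori(0,-1,-a),rate=.08,force_limit=20)
    s=read_state(); print(round(a,2),hit,np.round(s['contact_force'],1))
    if hit: break
else:
    hit=move_straight(P(0,.022),ori(0,-1,0),rate=.06,force_limit=15)
    s=read_state(); print(hit,s['t'],inb(s['tcp_pos']).round(1),np.round(s['contact_force'],1))
    if not hit:
        hit=move_straight(P(0,-.005),rate=.03,force_limit=12)
        s=read_state(); print(hit,s['t'],inb(s['tcp_pos']).round(1),np.round(s['contact_force'],1))
c=snap('scene','s5')
a=c['pixels'][90:240,150:350,::-1]; cv2.imwrite('pics/crop5.png',cv2.resize(a,None,fx=4,fy=4,interpolation=cv2.INTER_CUBIC))
E
```

```text
1.4 False [ 0.1 -0.8  0.8]
1.2 False [ 0.1  0.4 -0.4]
1.0 False [-0.  -0.5 -0.1]
0.8 False [-0.4 -0.7 -0.3]
0.6 False [0.5 0.9 0. ]
0.4 False [0.  0.5 0.3]
0.2 False [-0.3 -0.2  0.4]
False 19.6583 [-75.5 -16.6] [ 1.  -0.2 -0.4]
True 20.0917 [-69.5 -16.8] [0.4 2.6 0.2]
```

View pics/crop5.png

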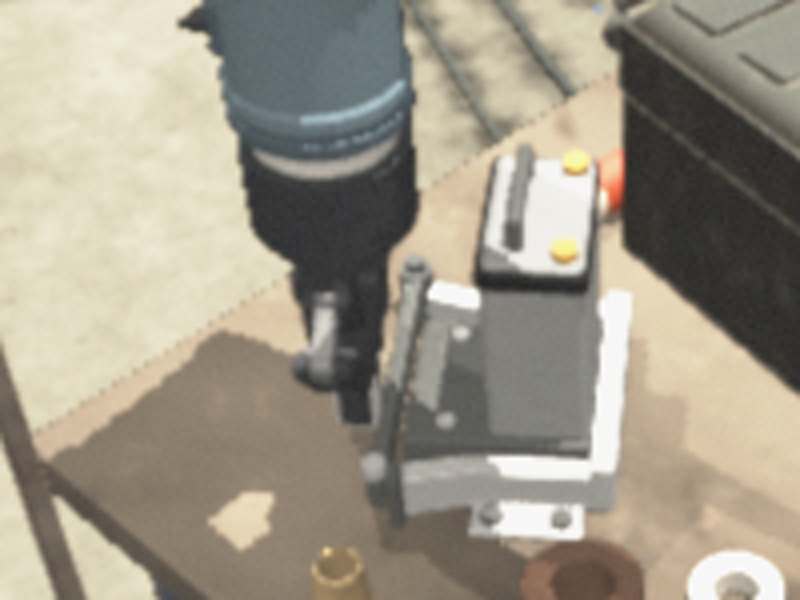

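The bar now lies across the mouth, from post (415,265) to stud (373,465) next to the keeper. I'll press firmly once more nearer its end, then retreat and check.

```bash
python3 - <<'E'
from bay import *
hit=move_straight(w(-.055,-.017,.083),rate=.02,force_limit=18)
s=read_state(); print(hit,s['t'],inb(s['tcp_pos']).round(1))
move_straight(w(-.10,-.017,.083),rate=.1)
move_straight(w(-.10,-.045,.083),rate=.1)
hit=move_straight(w(-.055,-.045,.083),rate=.03,force_limit=15)
s=read_state(); print(hit,s['t'],inb(s['tcp_pos']).round(1))
move_straight(w(-.12,-.03,.083),rate=.1); move_straight(w(-.13,0,.26),rate=.2)
move_ptp(w(-.16,.25,.26),ori(0,-1))
c=snap('scene','s6'); W=cloud(c); B=inb(W); print(read_state()['t'])
def line(lo,hi,xr,yr):
    m=(W[...,2]>lo)&(W[...,2]<hi)&(B[...,0]>xr[0])&(B[...,0]<xr[1])&(B[...,1]>yr[0])&(B[...,1]<yr[1])&(c['pixels'].max(-1)<130)
    return B[m]
b=line(.0235,.0285,(-66,-47),(-60,60)); print('bar',len(b),np.polyfit(b[:,1],b[:,0],1),b.mean(0))
m=(W[...,2]>.131)&(W[...,2]<.140)&(abs(B[...,0])<90)&(abs(B[...,1])<70); r=rect(W[m]); print(inb(r[0]/1e3),r[2])
a=c['pixels'][90:240,150:350,::-1]; cv2.imwrite('pics/crop6.png',cv2.resize(a,None,fx=4,fy=4,interpolation=cv2.INTER_CUBIC))
E
```

```text
True 20.4833 [-69.1 -16.8]
True 22.4167 [-68.7 -44.9]
25.2
bar 157 [-4.27139023e-03 -5.33571044e+01] [-53.36468529   1.77481248]
[20.08778615 -3.16539742] 58.5
```

View pics/crop6.png

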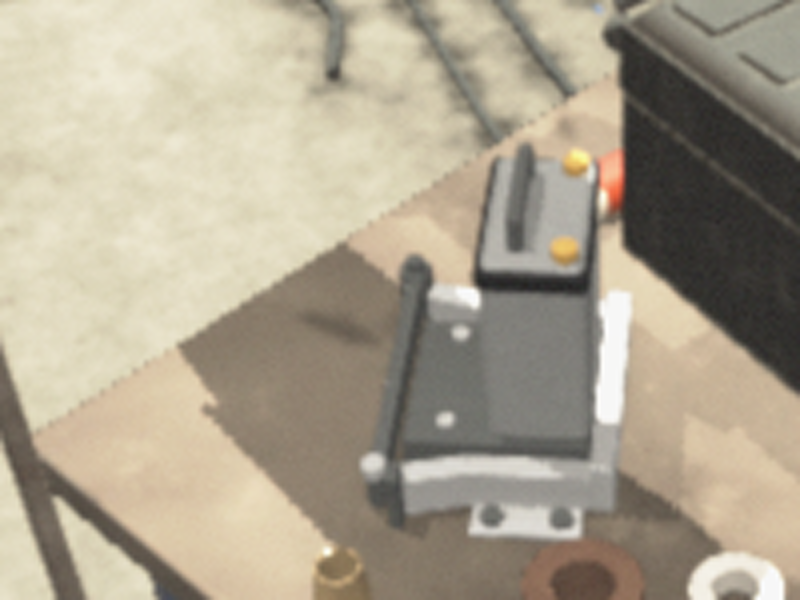

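The bar is shut (slope about 0, centre line x = -53.4 mm, stud at crop (373,465)). The box is home and upright, and the bystanders haven't moved.

```bash
python3 -c "
from rig import *
print(close_job())"
```

```text
the job is handed in; nothing more can be done
None
```

The battery box stands upright and fully home against the end stop, the lock bar is fully shut across the mouth, the bush, ring and nozzle are where they stood, and I handed the job in at about 25 s.

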